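# Complete the roller set and latch its drawer

## Task

Press the front of the closed tray so that its push-push latch lets it spring all the way out, then stand the missing roller in the one empty place of the round tub, right down like the others. Then press the tray in until it latches, let go, and make sure that it stays in; leave the other rollers in their places and do not disturb the can, the hammer and the cup.

Things in the scene. Friction and masses are not known exactly. Their poses are not given: they have to be found in the camera images.
- tray (a joint): Tray slide, m: 0 = latched shut; 0.13 = fully out; -0.0125 = inner stop. Press to the stop (-0.0115 or deeper) and let go: if it was latched it springs out to 0.13 in about 2 s (up to 0.2 m/s towards the pusher: back away); if it was out it springs back to 0 and stays. Spring 2.5 N out, 6 N shut, plus 30 N per m/s; about 15 N on the stop. Loaded 2 kg: a fast touch gives a bump before the stop.
- cabinet: Low grey steel cabinet that holds the tray, 200 mm deep, 150 wide, 122 high, fixed on the bench, its opening (ceiling 114 mm above the bench) towards the robot. Origin at the centre of its underside; x points from the opening to the back. It stands in a new place and at a new angle each time.
- tray_front (a point): Centre of the outer face of the tray's plain grey front plate (12 mm thick, 150 wide, from 6 to 90 mm above the bench, no handle), 48 mm above the bench. Moves with the tray. Its x axis points level into the cabinet (the pushing direction), y along the plate, z up. Latched, this face stands 27 mm in front of the cabinet's edge.
- tub_middle (a point): Centre of the inner floor of the black round tub standing loose in the tray: outer diameter 104 mm, wall 4, rim 40 mm above this point. This point is 25 mm above the bench; z up. Tray closed: hidden under the cabinet's roof. Tray out: 90 mm in front of the cabinet's edge. Ribs on the wall keep six ring places 32 mm from the centre, and one in the middle.
- empty_place (a point): The empty ring place: the point on the tub's inner floor (25 mm above the bench) where the missing roller's foot is to stand, 32 mm from tub_middle along the tub's x axis. The tub stands at any angle. Play to each neighbour is about 2 mm; neighbours may stand a few mm into the gap and give way to the roller's chamfered foot.
- roller_mid (a point): Centre (half-way up) of the missing roller, upright on the bench left or right of the tray: aluminium cylinder, 30 mm diameter, 70 high, 0.12 kg, foot chamfered 4 mm. z along its axis. Seated, its top is 95 mm above the bench, level with its neighbours: so hold it by its top 25 mm, let go with the fingertips just above the neighbours, and it slides down the rest.
- packed0_mid (a point): Centre (half-way up) of a roller already in the tub, the same as the missing one, in the middle place. Stays where it is.
- packed1_mid (a point): Centre (half-way up) of a roller already in the tub, the same as the missing one, in the ring place 60 degrees anticlockwise from the empty one, seen from above. Stays where it is.
- packed2_mid (a point): Centre (half-way up) of a roller already in the tub, the same as the missing one, in the ring place 120 degrees anticlockwise from the empty one, seen from above. Stays where it is.
- packed3_mid (a point): Centre (half-way up) of a roller already in the tub, the same as the missing one, in the ring place 180 degrees anticlockwise from the empty one, seen from above. Stays where it is.
- packed4_mid (a point): Centre (half-way up) of a roller already in the tub, the same as the missing one, in the ring place 240 degrees anticlockwise from the empty one, seen from above. Stays where it is.
- packed5_mid (a point): Centre (half-way up) of a roller already in the tub, the same as the missing one, in the ring place 300 degrees anticlockwise from the empty one, seen from above. Stays where it is.
- can: Bystander: closed plain steel can, 66 mm diameter, 100 mm high, upright on the bench on the other side of the cabinet from the roller; origin at the centre of its underside.
- mallet: Bystander: hammer, 260 mm long, lying on the bench to the right of the cabinet; origin under its middle.
- cup: Bystander: white plastic cup, 90 mm diameter and height, on the bench to the left of the cabinet; origin at the centre of its underside.
Not all that is in view belongs to the job. Leave any blue or orange look-alike of the part that bears roller_mid alone.

How it is judged:
By the outcome, as a careful person would: the job done as asked, in the order asked, and still so for the second after the job is handed in, with the robot touching nothing.
It also fails if it takes over 72 s, if anything falls off the work surface, if the arm or the gripper's body presses on something with over 40 N, if the wrist force passes 120 N, or if a joint passes its speed limit or range.

## Robot

A 6-joint arm with a two-finger parallel gripper is mounted at the origin on the work surface. World frame = base frame: x ahead of the robot, y to its left, z up, the work surface at z = 0. Lengths are in m, angles in rad, forces in N, time in s.
With the tool pointing down it reaches from about 0.35 to 0.775 m from the base axis. Payload 5.5 kg.
Tool frame: the origin (TCP) lies between the finger pads; the fingertips stand 22 mm ahead of it and the grasp point (between the pads) lies 3 mm ahead of it (env.finger_overhang is the distance from the TCP to the fingertips, in m); y points along the fingers, x is the direction in which the jaws open and shut, and the axes are right-handed (so a half turn about y gives the same grasp; the last joint's range is limited). The gripper opens to 85 mm and grips with 20 to 120 N. Pads are 22 mm wide; open, the fingers measure 114 mm over their backs; the gripper's body (76 mm by 85 mm) begins 54 mm behind the grasp point. The pads swing forward as they close: fully open they stand 13 mm farther back than shut.
Start: joints at [1.173, 0.313, 0.046, 1.304, 0, 1.431], TCP at [0.147, 0.556, 0.253] pointing down, gripper open.
Joint ranges: [-2.76, 2.76], [-0.86, 1.69], [-1.03, 1.26], [-2.2, 2.34], [-1.47, 1.5], [-3.14, 3.14]. Speed limits (rad/s): [2.57, 2.57, 3.14, 3.14, 3.14, 3.14].

## Interface

Orientations are given as a unit quaternion [w, x, y, z].
In Python, from workcell import monitor, cams, job, env gives the robot as it stands.
- The arm moves only by the tool drive_tool, never from a script. Its argument "plan" is text: rows parted by semicolons, each of 7 numbers parted by spaces: the opening, from -1 (shut) to 1 (fully open), then the shift along the tool's x, y, z in mm, then the turn, a rotation vector about the tool's x, y, z in degrees. In form: gripper x y z rx ry rz; .... A call has 1 to 8 rows; each row shifts and turns the pose as measured when the row begins, along the tool's axes as they then stand; what a row does not reach is not made up. A row lasts 1/8 s, in which the tool goes at most 62.5 mm and 10.7 degrees, less where a joint would pass 70% of its speed; a pose out of reach is approached as far as the arm can. A call is refused whole if a number of a shift passes 62.5 or a number of a turn 10.7, either way. A call with a gripper value outside its range is refused whole. The fingers move at their own pace and stop on an object; "grip_force" is the grip in N (left out, the last holds). Time passes only in rows, so rows that do not move let the fingers close. It gives the time, the measured TCP pose, the force and the opening at its end, in the units of the state.
- monitor.get_state(): the state, without advancing time (a new reading comes with each control period).
- cams.read_camera(name): name is "scene" or "top" or "wrist"; returns (picture, depth): 384x512x3 uint8, red, green, blue; 384x512 float32, m along the optical axis (not along the pixel's ray), 0 where there is no reading.
- cams.calibration(name): a dict with "fx", "fy", "cx", "cy" (pixels), "R" (3x3) and "t" (3): a world point X has camera coordinates R X + t. Camera axes: x right, y down, z forward; pixel columns grow to the right and rows downward; lengths in m; the calibration is good to about 2 mm. A picture is of the moment at which its call begins: read the wrist's pose just before it. calibration takes no time and is no camera call; for the wrist camera it gives the pose at the moment of the call.
- job.hand_in(): hands the job in, once; it reports no verdict.
The state is a dict: "clock": time; "joint_pos": joint angles; "qvel": joint speeds; "tau": joint torques, N m; "tcp_pos": TCP position; "orientation": TCP orientation; "wrist_force": force on the tool from outside, world axes, zero at the start; "ft_torque": the same for the moment, N m; "finger_gap": finger opening in m.
Only numpy, scipy, OpenCV 4.12 (cv2) and the standard library are available. Lean on these libraries where they do the work, as an engineer would, in place of code of your own. Each camera call takes 0.05 s, during which the arm holds its last target.

## Working session

There is one attempt and no reset: what is moved stays moved. The work goes in short steps, Python scripts to look and compute and a tool call to move; the robot and the scene stay as the last step left them, time stands still between calls to the robot, and variables do not carry over. Pictures are saved under pics/ and viewed, and the job is handed in when it is done.

Besides the shell and the picture viewer there is one more tool, called after "Request:" as name(argument=value, ...) on one line, values as JSON. drive_tool: Moves the arm, as the interface text tells. Its arguments: {"type":"object","properties":{"plan":{"type":"string"},"grip_force":{"type":"number"}},"required":["plan"]}

```bash
ls; mkdir -p pics; cat > h.py <<'E'
import numpy as np, cv2
from workcell import monitor, cams, job, env
from scipy.spatial.transform import Rotation as Ro
def shot(n,tag):
    st=monitor.get_state(); c=cams.calibration(n); p,d=cams.read_camera(n)
    cv2.imwrite(f'pics/{tag}.png',p[:,:,::-1]); np.savez(f'pics/{tag}.npz',p=p,d=d,**c)
    return p,d,c
def load(tag): return np.load(f'pics/{tag}.npz')
def cloud(z):
    d=z['d'];v,u=np.mgrid[:d.shape[0],:d.shape[1]]
    X=np.stack([(u-z['cx'])/z['fx']*d,(v-z['cy'])/z['fy']*d,d],-1)
    W=(X-z['t'])@z['R']; W[d==0]=np.nan; return W
def pose():
    s=monitor.get_state(); q=s['orientation']; R=Ro.from_quat([q[1],q[2],q[3],q[0]]).as_matrix()
    return np.array(s['tcp_pos']),R,s
E
python3 - <<'E'
from h import *
for n in('scene','top','wrist'): 
    p,d,c=shot(n,n+'0'); print(n,-c['R'].T@c['t'],c['fx'])
p,R,s=pose(); print(s['clock'],p,R,s['joint_pos'],s['finger_gap'])
E
```

```text
pics
scene [0.90964924 0.54412004 0.75206549] 359.63960404903895
top [ 0.34916955 -0.0192937   1.15797376] 456.30550728248477
wrist [0.08006525 0.57256602 0.37304713] 279.09699603384604
0.15 [0.14648823 0.55568048 0.25259242] [[ 2.54970614e-01 -5.49634874e-04 -9.66948646e-01]
 [ 9.66947770e-01 -1.31642043e-03  2.54971131e-01]
 [-1.41305198e-03 -9.99998982e-01  1.95819691e-04]] [ 1.17337703e+00  3.13895273e-01  4.52816518e-02  1.30360926e+00
 -2.70951934e-06  1.43119475e+00] 0.08547340109982658
```

View images.

View pics/top0.png

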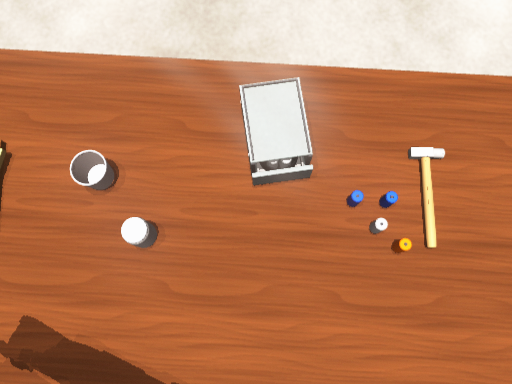

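View pics/scene0.png

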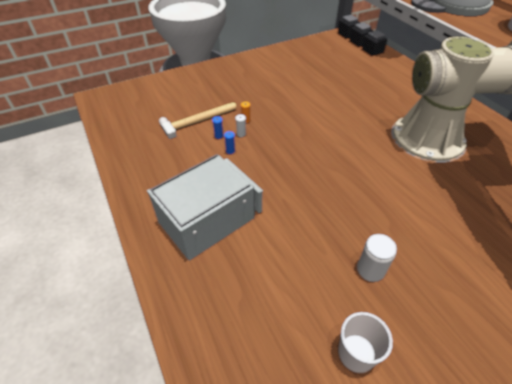

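View pics/wrist0.png

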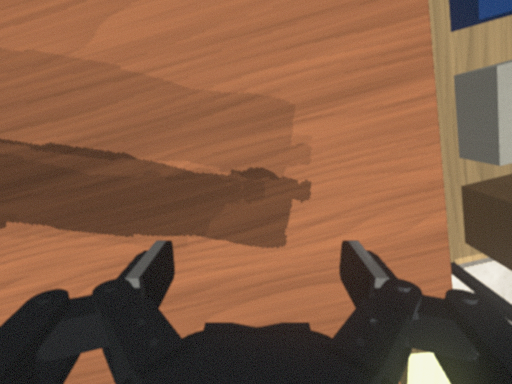

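The top view shows the cabinet at about (277,130) with the tray front on its lower edge at (282,175). The silver roller is at (381,225), with blue ones at (357,198) and (391,199) and an orange one at (405,244). The can is at (135,231), the cup at (90,170) and the hammer at right.

```bash
python3 - <<'E'
from h import *
z=load('top0');W=cloud(z);p=z['p']
for (u,v) in [(381,225),(357,198),(391,199),(405,244),(135,231),(90,170),(430,200),(283,178),(277,120)]:
    print(u,v,W[v,u].round(4))
# tops of small rollers
for nm,(u,v) in dict(roller=(381,225),b1=(357,198),b2=(391,199),o=(405,244)).items():
    w=W[v-14:v+15,u-14:u+15].reshape(-1,3); m=(w[:,2]>.06)&(w[:,2]<.08)
    (c,r)=cv2.minEnclosingCircle((w[m][:,:2]*1000).astype(np.float32)); print(nm,c,r,w[m][:,2].mean(),m.sum(), w[m].mean(0))
# cabinet roof
m=(W[...,2]>.105)&(W[...,2]<.135); mm=np.zeros_like(m); mm[60:200,220:330]=1; m&=mm
q=(W[m][:,:2]*1000).astype(np.float32); print('roof',cv2.minAreaRect(q),W[m][:,2].mean(), cv2.boxPoints(cv2.minAreaRect(q)))
m=(W[...,2]>.078)&(W[...,2]<.097)&mm
q=W[m]*1000; print(m.sum());
big=cv2.resize(p[60:260,220:450],None,fx=3.4,fy=3,interpolation=cv2.INTER_CUBIC); cv2.imwrite('pics/topbig.png',big[:,:,::-1])
np.set_printoptions(linewidth=200)
print((W[150:190:2,282,2]*1000).round(0),(W[150:190:2,282,0]*1000).round(0))
E
```

```text
381 225 [ 0.5285 -0.2944  0.0685]
357 198 [ 0.5916 -0.2361  0.0682]
391 199 [ 0.5933 -0.3179  0.0713]
405 244 [ 0.4858 -0.3507  0.0713]
135 231 [0.4754 0.2866 0.0976]
90 170 [0.6392 0.4504 0.0056]
430 200 [ 0.6069 -0.4289  0.0252]
283 178 [ 0.6404 -0.0546  0.0325]
277 120 [ 0.7609 -0.0303  0.1214]
roller (533.1535034179688, -293.2528381347656) 15.748522758483887 0.06888853510480387 132 [ 0.53201459 -0.2929835   0.06888854]
b1 (597.5336303710938, -235.3017120361328) 15.797799110412598 0.06968891689124015 124 [ 0.59719426 -0.23462101  0.06968892]
b2 (600.9697265625, -319.6351318359375) 16.098752975463867 0.06934720209733679 127 [ 0.59981795 -0.31816203  0.0693472 ]
o (487.2569274902344, -351.6905517578125) 15.725302696228027 0.06926064568178039 134 [ 0.48669455 -0.34997971  0.06926065]
roof ((763.77685546875, -25.19549560546875), (206.05853271484375, 150.39219665527344), 11.813728332519531) 0.12228613681258944 [[ 647.535      27.314587]
 [ 678.3249   -119.89206 ]
 [ 880.01874   -77.70558 ]
 [ 849.2288     69.50107 ]]
488
[121. 117. 122. 121. 116.  93.  84.  73.  60.  88.  92.  89.  76.  57.  34.  11.   0.   3.   3.   1.] [686. 682. 676. 671. 668. 670. 667. 665. 664. 651. 645. 641. 639. 639. 640. 641. 638. 632. 627. 621.]
```

View pics/topbig.png

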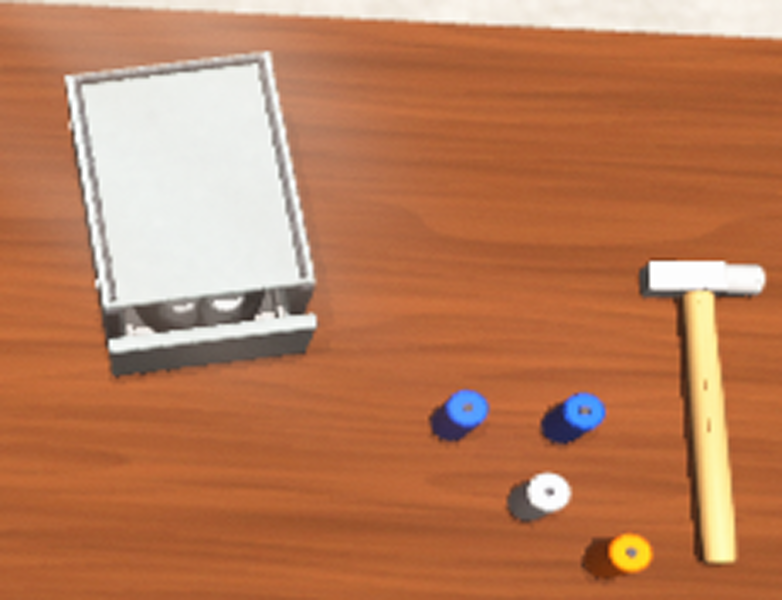

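```bash
cat >> h.py <<'E'
def rows(target,Rt,g,vmax=55,amax=9.5):
    """suggest rows from current pose to target (m, world) with tool rotation Rt"""
    p,R,s=pose(); dR=Ro.from_matrix(R.T@Rt).as_rotvec(degrees=True); d=(np.array(target)-p)*1000
    n=int(max(1,np.ceil(np.linalg.norm(d)/vmax),np.ceil(np.linalg.norm(dR)/amax)))
    out=[]
    for i in range(n):
        Ri=R@Ro.from_rotvec(dR*i/n,degrees=True).as_matrix()
        sh=Ri.T@d/n; out.append(' '.join([f'{g}']+[f'{v:.1f}' for v in sh]+[f'{v:.2f}' for v in dR/n]))
    print(n,'rows',np.round(d,1),np.round(dR,2),s['clock'],'q',np.round(s['joint_pos'],2),'gap',round(s['finger_gap'],4),'F',np.round(s['wrist_force'],1),'p',np.round(p,4))
    for i in range(0,n,8): print(';'.join(out[i:i+8]))
def down(xyaw):
    x=np.array([np.cos(xyaw),np.sin(xyaw),0]);y=np.array([0,0,-1.]);return np.stack([x,y,np.cross(x,y)],1)
E
python3 - <<'E'
from h import *
z=load('top0');W=cloud(z)
mm=np.zeros(W.shape[:2],bool); mm[160:192,246:318]=1
m=mm&(W[...,2]>.012)&(W[...,2]<.075)
q=W[m]; n=np.array([np.cos(.206),np.sin(.206)])
s=q[:,:2]@n; 
q=q[s<np.median(s)+.006]; vx,vy,x0,y0=cv2.fitLine((q[:,:2]*1000).astype(np.float32),cv2.DIST_HUBER,0,.01,.01).ravel()
print('line',vx,vy,x0,y0,'ang push',np.degrees(np.arctan2(vx,-vy)),len(q))
# roof edges via visible side lines: percentile fits
m=np.zeros(W.shape[:2],bool); m[60:200,220:330]=1; m&=(W[...,2]>.113)&(W[...,2]<.13)
q=W[m]
for a in np.radians(np.arange(10,13.6,.25)):
    c=q[:,:2]@np.array([np.cos(a),np.sin(a)]);e=q[:,:2]@np.array([-np.sin(a),np.cos(a)])
    print(np.degrees(a).round(2),(np.percentile(c,[1,99])*1000).round(1),(np.percentile(e,[.7,99.3])*1000).round(1))
a=np.radians(11.8)
E
```

```text
line 0.20391203 -0.97898924 640.9401 -57.779377 ang push 11.765818 355
10.0 [649.  845.3] [-231.6  -82.8]
10.25 [648.2 844.6] [-234.7  -86.2]
10.5 [647.7 843.9] [-237.9  -89.6]
10.75 [647.  843.2] [-241.1  -93. ]
11.0 [646.3 842.5] [-244.2  -96.3]
11.25 [645.5 841.9] [-247.4  -99.5]
11.5 [644.8 841.2] [-250.6 -102.8]
11.75 [644.  840.3] [-253.9 -106. ]
12.0 [643.3 839.2] [-257.1 -109.2]
12.25 [642.4 838.1] [-260.2 -112.5]
12.5 [641.5 837. ] [-263.4 -115.7]
12.75 [640.7 836.3] [-266.9 -118.8]
13.0 [639.8 835.7] [-270.2 -121.8]
13.25 [638.9 835.1] [-273.5 -124.9]
13.5 [637.9 834.5] [-276.8 -127.8]
```

```bash
cat >> h.py <<'E'
A=np.radians(11.8); D=np.array([np.cos(A),np.sin(A)]);E_=np.array([-np.sin(A),np.cos(A)])
def ce(c,e,z): return np.r_[(c*D+e*E_)/1000,z/1000]
E
python3 - <<'E'
from h import *
rows(ce(530,-180,250),down(A+np.pi/2),-1)
E
```

```text
14 rows [ 409.1 -623.5   -2.6] [ -0.03 -26.57  -0.08] 0.15 q [ 1.17  0.31  0.05  1.3  -0.    1.43] gap 0.0855 F [ 0.4 -0.8  0.1] p [0.1465 0.5557 0.2526]
-1 -35.6 0.2 -39.6 -0.00 -1.90 -0.01;-1 -36.9 0.2 -38.4 -0.00 -1.90 -0.01;-1 -38.2 0.2 -37.2 -0.00 -1.90 -0.01;-1 -39.4 0.2 -35.9 -0.00 -1.90 -0.01;-1 -40.5 0.2 -34.6 -0.00 -1.90 -0.01;-1 -41.7 0.2 -33.2 -0.00 -1.90 -0.01;-1 -42.7 0.2 -31.8 -0.00 -1.90 -0.01;-1 -43.8 0.2 -30.4 -0.00 -1.90 -0.01
-1 -44.7 0.2 -28.9 -0.00 -1.90 -0.01;-1 -45.7 0.2 -27.4 -0.00 -1.90 -0.01;-1 -46.6 0.2 -25.9 -0.00 -1.90 -0.01;-1 -47.4 0.2 -24.3 -0.00 -1.90 -0.01;-1 -48.2 0.2 -22.7 -0.00 -1.90 -0.01;-1 -48.9 0.2 -21.1 -0.00 -1.90 -0.01
```

Request:
drive_tool(plan="-1 -36 0 -40 0 -2 0;-1 -37 0 -38 0 -2 0;-1 -38 0 -37 0 -2 0;-1 -39 0 -36 0 -2 0;-1 -40 0 -35 0 -2 0;-1 -42 0 -33 0 -2 0;-1 -43 0 -32 0 -2 0;-1 -44 0 -30 0 -2 0")

```text
clock: 1.15
tcp_pos: [0.3888, 0.1942, 0.2506]
orientation: [0.49, -0.49, -0.509, 0.51]
wrist_force: [1.9, 0.8, 0.1]
finger_gap: 0.0002
```

```bash
python3 - <<'E'
from h import *
rows(ce(530,-180,250),down(A+np.pi/2),-1)
E
```

```text
6 rows [ 166.8 -262.    -0.6] [-0.05 -9.54 -0.13] 1.15 q [ 0.28  0.04 -0.29  1.24 -0.    0.24] gap 0.0002 F [1.9 0.8 0.1] p [0.3888 0.1942 0.2506]
-1 -44.7 0.2 -26.1 -0.01 -1.59 -0.02;-1 -45.4 0.2 -24.8 -0.01 -1.59 -0.02;-1 -46.1 0.2 -23.5 -0.01 -1.59 -0.02;-1 -46.7 0.1 -22.2 -0.01 -1.59 -0.02;-1 -47.3 0.1 -20.9 -0.01 -1.59 -0.02;-1 -47.9 0.1 -19.6 -0.01 -1.59 -0.02
```

Request:
drive_tool(plan="-1 -45 0 -26 0 -1.6 0;-1 -45 0 -25 0 -1.6 0;-1 -46 0 -24 0 -1.6 0;-1 -47 0 -22 0 -1.6 0;-1 -47 0 -21 0 -1.6 0;-1 -48 0 -20 0 -1.6 0;-1 0 50 0 0 0 0;-1 0 50 0 0 0 0")

```text
clock: 2.15
tcp_pos: [0.5666, -0.0828, 0.1515]
orientation: [-0.442, 0.45, 0.55, -0.548]
wrist_force: [0.5, 0.2, -0.4]
finger_gap: 0.0002
```

```bash
python3 - <<'E'
from h import *
rows(ce(585,-180,82),down(A+np.pi/2),-1,30)
shot('scene','s1')
E
```

```text
3 rows [ 42.8  26.2 -69.5] [ 0.49 -0.02 -0.37] 2.15 q [-0.28  0.35 -0.16  1.05 -0.   -0.49] gap 0.0002 F [ 0.5  0.2 -0.4] p [ 0.5666 -0.0828  0.1515]
-1 5.8 23.3 -15.5 0.16 -0.01 -0.12;-1 5.7 23.2 -15.6 0.16 -0.01 -0.12;-1 5.7 23.2 -15.7 0.16 -0.01 -0.12
```

View pics/s1.png

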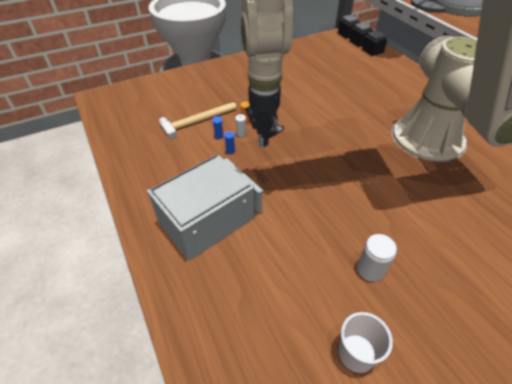

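Request:
drive_tool(plan="-1 6 25 0 0 0 0;-1 6 25 -5 0 0 0;-1 6 20 -15 0 0 0;-1 0 0 -10 0 0 0;-1 0 0 0 0 0 0")

```text
clock: 2.82
tcp_pos: [0.588, -0.0574, 0.0737]
orientation: [0.447, -0.445, -0.547, 0.55]
wrist_force: [-0.4, 0.3, 0.7]
finger_gap: -0.0
```

```bash
python3 - <<'E'
from h import *
rows(ce(600,-180,82),down(A+np.pi/2),-1,10)
p,R,s=pose();print(p[:2]@D,p[:2]@E_)
E
```

```text
4 rows [36.1  3.9  8.3] [-0.27 -0.02 -0.01] 2.825 q [-0.23  0.46 -0.2   0.92 -0.   -0.44] gap -0.0 F [-0.4  0.3  0.7] p [ 0.588  -0.0574  0.0737]
-1 -0.9 -2.1 -9.0 -0.07 -0.01 -0.00;-1 -0.9 -2.1 -9.0 -0.07 -0.01 -0.00;-1 -0.9 -2.1 -9.0 -0.07 -0.01 -0.00;-1 -0.9 -2.1 -9.0 -0.07 -0.01 -0.00
0.563887199525779 -0.17641785001662505
```

Request:
drive_tool(plan="-1 -1 -4 -12 0 0 0;-1 -1 -4 -10 0 0 0;-1 0 0 -6 0 0 0;-1 0 0 -4 0 0 0;-1 0 0 -4 0 0 0")

```text
clock: 3.45
tcp_pos: [0.6255, -0.0528, 0.086]
orientation: [0.446, -0.446, -0.547, 0.55]
wrist_force: [0.7, 0.0, 0.2]
finger_gap: -0.0001
```

```bash
cat > st.py <<'E'
from h import *
p,R,s=pose();print('c,e,z',(np.r_[p[:2]@D,p[:2]@E_,p[2]]*1000).round(1),'F',np.round(s['wrist_force'],1),s['clock'])
E
python3 st.py
```

```text
c,e,z [ 601.5 -179.6   86. ] F [0.7 0.  0.2] 3.45
```

Request:
drive_tool(plan="-1 0 2 -3 0 0 0;-1 0 0 -3 0 0 0;-1 0 0 -3 0 0 0;-1 0 0 -3 0 0 0")

```text
clock: 3.95
tcp_pos: [0.6319, -0.0512, 0.0828]
orientation: [0.449, -0.444, -0.544, 0.553]
wrist_force: [-6.7, -1.3, 5.1]
finger_gap: -0.0002
```

```bash
python3 st.py
```

```text
c,e,z [ 608.  -179.3   82.8] F [-6.7 -1.3  5.1] 3.95
```

Request:
drive_tool(plan="-1 0 0 -4 0 0 0;-1 0 0 -4 0 0 0;-1 0 0 -4 0 0 0")

```text
clock: 4.32
tcp_pos: [0.6373, -0.0499, 0.0823]
orientation: [0.453, -0.441, -0.54, 0.556]
wrist_force: [-6.2, -2.4, 5.9]
finger_gap: -0.0002
```

```bash
python3 st.py
```

```text
c,e,z [ 613.6 -179.2   82.3] F [-6.2 -2.4  5.9] 4.325
```

Request:
drive_tool(plan="-1 0 0 -5 0 0 0;-1 0 0 -5 0 0 0")

```text
clock: 4.58
tcp_pos: [0.6419, -0.0489, 0.0819]
orientation: [0.456, -0.439, -0.536, 0.558]
wrist_force: [-14.4, -3.7, 11.1]
finger_gap: 0.0
```

```bash
python3 st.py
```

```text
c,e,z [ 618.3 -179.1   81.9] F [-14.4  -3.7  11.1] 4.575
```

Request:
drive_tool(plan="-1 0 0 -6 0 0 0;-1 0 0 -5 0 0 0")

```text
clock: 4.82
tcp_pos: [0.6418, -0.0488, 0.082]
orientation: [0.461, -0.435, -0.529, 0.564]
wrist_force: [-14.9, -3.9, 12.4]
finger_gap: 0.0002
```

```bash
python3 st.py
```

```text
c,e,z [ 618.3 -179.    82. ] F [-14.9  -3.9  12.4] 4.825
```

Request:
drive_tool(plan="-1 0 0 60 0 0 0;-1 0 0 60 0 0 0;-1 0 -20 60 0 0 0;-1 0 -50 0 0 0 0;-1 0 -50 0 0 0 0")

```text
clock: 5.45
tcp_pos: [0.4634, -0.0797, 0.205]
orientation: [0.469, -0.427, -0.526, 0.567]
wrist_force: [0.2, 0.0, -0.5]
finger_gap: -0.0
```

```bash
python3 st.py; python3 -c "
from h import *
rows(ce(380,-180,260),down(A+np.pi/2),1,55,9)"
```

```text
c,e,z [ 437.3 -172.8  205. ] F [ 0.2  0.  -0.5] 5.45
2 rows [-54.6 -18.8  55. ] [-4.66 -0.5   0.52] 5.45 q [-0.32  0.2  -0.23  1.22 -0.03 -0.52] gap -0.0 F [ 0.2  0.  -0.5] p [ 0.4634 -0.0797  0.205 ]
1 -3.6 -25.1 30.8 -2.33 -0.25 0.26;1 -3.6 -26.3 29.7 -2.33 -0.25 0.26
```

Request:
drive_tool(plan="0.4 -4 -30 30 -2.3 -0.3 0.3;0.4 -4 -40 30 -2.3 -0.3 0.3;0.4 0 -30 0 0 0 0;0.4 0 0 0 0 0 0;0.4 0 0 0 0 0 0;0.4 0 0 0 0 0 0;0.4 0 0 0 0 0 0;0.4 0 0 0 0 0 0")

```text
clock: 6.45
tcp_pos: [0.4093, -0.0991, 0.3119]
orientation: [-0.444, 0.447, 0.55, -0.549]
wrist_force: [-0.3, -1.2, -0.3]
finger_gap: 0.0599
```

```bash
python3 st.py; python3 -c "
from h import *
shot('top','t2');p,d,c=shot('wrist','w2');print(-c['R'].T@c['t'],c['R'][2],c['R'][0]);print(pose()[2]['finger_gap'])"
```

```text
c,e,z [ 380.4 -180.7  311.9] F [-0.3 -1.2 -0.3] 6.45
[ 0.34161305 -0.1139345   0.43214192] [ 0.27148465  0.05441954 -0.96090301] [-0.20844108  0.97802866 -0.00350159]
0.060108424082287955
```

View pics/t2.png

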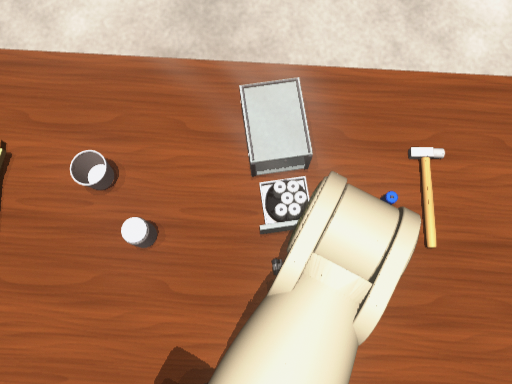

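View pics/w2.png

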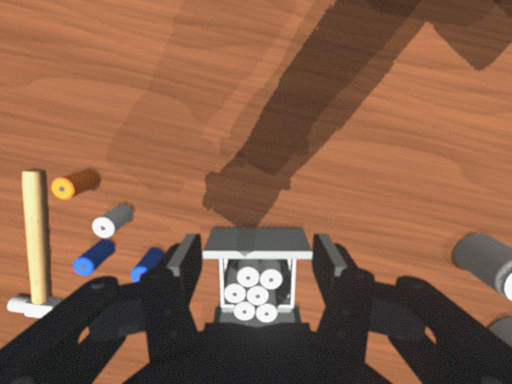

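The tray is fully out. In the top view the rollers are at (280,187), (293,186), (287,198), (300,197), (281,211) and (294,210), so the gap is at about (274,199). Next I take a wrist look at the roller from a set relative pose, then the same look over the gap, so camera bias cancels.

```bash
python3 -c "
from h import *
rows([.592,-.281,.22],down(A+np.pi/2),0.4,52,9)"
```

```text
6 rows [ 182.6 -181.8  -92.1] [ 0.23  0.17 -0.17] 6.55 q [-0.43 -0.   -0.19  1.38  0.   -0.64] gap 0.0601 F [-0.4  0.5 -0. ] p [ 0.4094 -0.0992  0.3121]
0.4 -35.9 15.5 -23.4 0.04 0.03 -0.03;0.4 -35.9 15.5 -23.5 0.04 0.03 -0.03;0.4 -35.9 15.5 -23.5 0.04 0.03 -0.03;0.4 -35.9 15.4 -23.5 0.04 0.03 -0.03;0.4 -35.9 15.4 -23.5 0.04 0.03 -0.03;0.4 -35.9 15.4 -23.6 0.04 0.03 -0.03
```

Request:
drive_tool(plan="0.4 -36 10 -24 0 0 0;0.4 -36 15 -24 0 0 0;0.4 -36 15 -24 0 0 0;0.4 -36 20 -24 0 0 0;0.4 -36 25 -24 0 0 0;0.4 -36 25 -24 0 0 0;0.4 0 0 0 0 0 0;0.4 0 0 0 0 0 0")

```text
clock: 7.55
tcp_pos: [0.6019, -0.2857, 0.1982]
orientation: [-0.443, 0.446, 0.551, -0.549]
wrist_force: [0.1, 1.3, -0.1]
finger_gap: 0.0599
```

```bash
python3 -c "
from h import *
print(np.abs(np.array(pose()[2]['qvel'])).max());p,R,s=pose();print(repr(p),R);shot('wrist','w3');rows([.592,-.281,.19],down(A+np.pi/2),0.4,52,9)"
```

```text
0.03149514161392813
array([ 0.60185825, -0.28571008,  0.19818112]) [[-2.09089573e-01  4.28640491e-03 -9.77887098e-01]
 [ 9.77895206e-01 -7.05787185e-04 -2.09094401e-01]
 [-1.58644345e-03 -9.99990564e-01 -4.04408207e-03]]
1 rows [-9.6  4.6 -8.1] [ 0.22  0.27 -0.09] 7.6 q [-0.56  0.51  0.2   1.26  0.   -0.77] gap 0.0592 F [ 0.4  0.2 -0.8] p [ 0.6016 -0.2856  0.1981]
0.4 6.5 8.0 8.5 0.22 0.27 -0.09
```

View pics/w3.png

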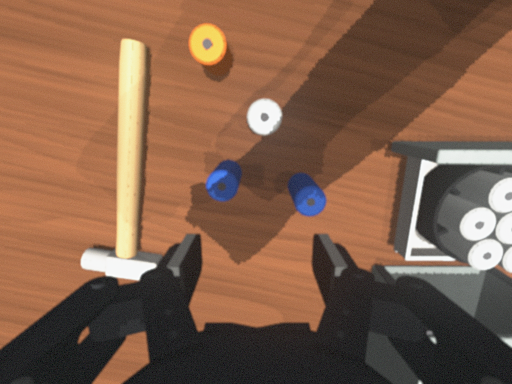

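The wrist view shows the silver roller top at (264,117), blue tops at (220,187) and (311,203), the orange one at (208,45), and the tray with part of the tub at right.

```bash
cat >> h.py <<'E'
def ray(z,u,v,h):
    r=z['R'].T@np.array([(u-z['cx'])/z['fx'],(v-z['cy'])/z['fy'],1]); o=-z['R'].T@z['t']
    return o+r*(h-o[2])/r[2]
def whites(z,u0,u1,v0,v1,h,mn=150,th=150):
    p=z['p'].astype(int); m=((p.min(2)>th)&(p.max(2)-p.min(2)<40)).astype(np.uint8)
    q=np.zeros_like(m);q[v0:v1,u0:u1]=m[v0:v1,u0:u1]
    cs,_=cv2.findContours(q,cv2.RETR_EXTERNAL,cv2.CHAIN_APPROX_NONE); out=[]
    for c in cs:
        if cv2.contourArea(c)<mn: continue
        (u,v),ax,_=cv2.fitEllipse(c); w=ray(z,u,v,h); out.append(w)
        print('uv',round(u,1),round(v,1),'ax',np.round(ax,1),'world',w.round(4))
    return out
E
python3 -c "
from h import *
z=load('w3');whites(z,235,295,90,145,.07)
print('top');z=load('t2');whites(z,255,312,178,225,.095,20,170)
z=load('top0');whites(z,370,392,214,236,.07,20)"
```

```text
uv 263.6 116.0 ax [33.  35.6] world [ 0.5336 -0.2954  0.07  ]
top
uv 309.0 220.4 ax [ 4.9 13.8] world [ 0.5251 -0.1187  0.095 ]
uv 278.0 203.4 ax [34.2 47.9] world [ 0.5614 -0.0438  0.095 ]
uv 292.8 196.2 ax [25.8 38.8] world [ 0.581  -0.0782  0.095 ]
uv 380.8 223.7 ax [11.4 12. ] world [ 0.5315 -0.2935  0.07  ]
```

```bash
python3 -c "
from h import *
rows([.5336,-.2954,.14],down(A+np.pi/2),0.4,40,9)"
```

```text
3 rows [-68.   -9.8 -58.1] [ 0.22  0.27 -0.09] 7.6 q [-0.56  0.51  0.2   1.26  0.   -0.77] gap 0.0592 F [ 0.4  0.2 -0.8] p [ 0.6016 -0.2856  0.1981]
0.4 1.6 19.3 22.9 0.07 0.09 -0.03;0.4 1.5 19.3 22.9 0.07 0.09 -0.03;0.4 1.5 19.3 22.9 0.07 0.09 -0.03
```

Request:
drive_tool(plan="0.4 1.5 16 23 0.2 0.3 -0.1;0.4 1.5 19 23 0 0 0;0.4 1.5 19 22 0 0 0;0.4 0 0 0 0 0 0;0.4 0 0 0 0 0 0")

```text
clock: 8.22
tcp_pos: [0.5333, -0.2926, 0.1514]
orientation: [-0.441, 0.449, 0.55, -0.549]
wrist_force: [0.3, -0.3, 0.1]
finger_gap: 0.0596
```

```bash
python3 -c "
from h import *
rows([.5336,-.2954,.067],down(A+np.pi/2),0.4,25,9);print(env.finger_overhang)"
```

```text
4 rows [  0.3  -2.8 -84.4] [ 0.51  0.18 -0.47] 8.225 q [-0.63  0.41 -0.06  1.08  0.   -0.84] gap 0.0596 F [ 0.3 -0.3  0.1] p [ 0.5333 -0.2926  0.1514]
0.4 -0.5 21.1 0.3 0.13 0.04 -0.12;0.4 -0.6 21.1 0.2 0.13 0.04 -0.12;0.4 -0.6 21.1 0.2 0.13 0.04 -0.12;0.4 -0.7 21.1 0.1 0.13 0.04 -0.12
0.022
```

Request:
drive_tool(plan="0.4 -0.5 21 0 0.1 0 -0.1;0.4 -0.5 21 0 0.1 0 -0.1;0.4 -0.6 21 0 0.1 0 -0.1;0.4 -0.7 16 0 0.1 0 -0.1;0.4 0 5 0 0 0 0;0.4 0 0 0 0 0 0")

```text
clock: 8.98
tcp_pos: [0.5431, -0.297, 0.074]
orientation: [-0.437, 0.45, 0.551, -0.55]
wrist_force: [-0.3, 0.3, 0.6]
finger_gap: 0.0596
```

```bash
python3 -c "
from h import *
rows([.5336,-.2954,.067],down(A+np.pi/2),0.4,25,9)"
```

```text
1 rows [-9.5  1.6 -7. ] [ 0.77  0.43 -0.74] 8.975 q [-0.63  0.49 -0.15  0.92  0.   -0.84] gap 0.0596 F [-0.3  0.3  0.6] p [ 0.5431 -0.297   0.074 ]
0.4 3.6 6.8 9.0 0.77 0.43 -0.74
```

Request:
drive_tool(plan="0.4 2 4 5 0.7 0.4 -0.7;0.4 1.5 3 4 0 0 0;0.4 0 0 0 0 0 0")

```text
clock: 9.35
tcp_pos: [0.5337, -0.2959, 0.0681]
orientation: [-0.445, 0.447, 0.549, -0.549]
wrist_force: [-0.3, -0.4, -0.4]
finger_gap: 0.0599
```

```bash
python3 -c "
from h import *
rows([.5336,-.2954,.067],down(A+np.pi/2),0.4,25,9)"
```

```text
1 rows [-0.1  0.5 -1.1] [ 0.11 -0.   -0.09] 9.35 q [-0.64  0.49 -0.16  0.92  0.   -0.84] gap 0.0599 F [-0.3 -0.4 -0.4] p [ 0.5337 -0.2959  0.0681]
0.4 0.5 1.1 0.0 0.11 -0.00 -0.09
```

Well aligned; close.

Request:
drive_tool(plan="-1 0 1 0 0 0 0;-1 0 0 0 0 0 0;-1 0 0 0 0 0 0;-1 0 0 0 0 0 0;-1 0 0 0 0 0 0;-1 0 0 0 0 0 0", grip_force=50)

```text
clock: 10.1
tcp_pos: [0.5338, -0.296, 0.0675]
orientation: [-0.445, 0.447, 0.549, -0.549]
wrist_force: [-0.2, 0.3, -0.1]
finger_gap: 0.0282
```

```bash
python3 st.py; python3 -c "
from h import *
p,R,s=pose();print(p,R,s['finger_gap'])"
```

```text
c,e,z [ 462.  -398.9   67.5] F [-0.2  0.3 -0.1] 10.1
[ 0.53379728 -0.29601228  0.0674832 ] [[-0.204359    0.00274216 -0.97889217]
 [ 0.97889399 -0.00146002 -0.20436347]
 [-0.0019896  -0.99999517 -0.00238592]] 0.02815505135619271
```

```bash
python3 -c "
from h import *
z=load('t2');g=ray(z,273.5,199.5,.095);m=ray(z,287,198,.095);print(g,m,ce(552.7,-180,95))
t=g+[.068,.0097,0];t[2]=.223
p,R,s=pose()
rows([p[0],p[1],.2],down(A+np.pi/2),-1,45,9)
rows(t,down(A+np.pi/2),-1,45,9)"
```

```text
[ 0.57021667 -0.03271071  0.095     ] [ 0.57575736 -0.06458053  0.095     ] [ 0.5778293  -0.06317116  0.095     ]
3 rows [  0.    0.  132.5] [ 0.14 -0.01 -0.11] 10.1 q [-0.64  0.49 -0.16  0.92  0.   -0.84] gap 0.0282 F [-0.2  0.3 -0.1] p [ 0.5338 -0.296   0.0675]
-1 -0.1 -44.2 -0.1 0.05 -0.00 -0.04;-1 -0.1 -44.2 -0.1 0.05 -0.00 -0.04;-1 -0.0 -44.2 -0.0 0.05 -0.00 -0.04
8 rows [104.4 273.  155.5] [ 0.14 -0.01 -0.11] 10.1 q [-0.64  0.49 -0.16  0.92  0.   -0.84] gap 0.0282 F [-0.2  0.3 -0.1] p [ 0.5338 -0.296   0.0675]
-1 30.7 -19.5 -19.8 0.02 -0.00 -0.01;-1 30.7 -19.5 -19.8 0.02 -0.00 -0.01;-1 30.7 -19.5 -19.8 0.02 -0.00 -0.01;-1 30.7 -19.4 -19.8 0.02 -0.00 -0.01;-1 30.7 -19.4 -19.8 0.02 -0.00 -0.01;-1 30.7 -19.4 -19.8 0.02 -0.00 -0.01;-1 30.7 -19.4 -19.8 0.02 -0.00 -0.01;-1 30.7 -19.4 -19.8 0.02 -0.00 -0.01
```

Request:
drive_tool(plan="-1 0 -20 0 0 0 0;-1 0 -40 0 0 0 0;-1 0 -45 0 0 0 0;-1 0 -45 0 0 0 0")

```text
clock: 10.6
tcp_pos: [0.5306, -0.2938, 0.2153]
orientation: [-0.449, 0.443, 0.549, -0.549]
wrist_force: [0.5, 0.4, -1.1]
finger_gap: 0.0283
```

```bash
python3 -c "
from h import *
rows([.6382,-.023,.223],down(A+np.pi/2),-1,45,9)"
```

```text
7 rows [107.6 270.8   7.7] [-0.33 -0.01  0.41] 10.6 q [-0.64  0.39  0.07  1.26  0.   -0.84] gap 0.0283 F [ 0.5  0.4 -1.1] p [ 0.5306 -0.2938  0.2153]
-1 34.7 -1.0 -22.9 -0.05 -0.00 0.06;-1 34.7 -1.0 -22.9 -0.05 -0.00 0.06;-1 34.7 -1.0 -22.9 -0.05 -0.00 0.06;-1 34.7 -1.0 -23.0 -0.05 -0.00 0.06;-1 34.7 -1.1 -23.0 -0.05 -0.00 0.06;-1 34.7 -1.1 -23.0 -0.05 -0.00 0.06;-1 34.7 -1.1 -23.0 -0.05 -0.00 0.06
```

Request:
drive_tool(plan="-1 35 -1 -23 0 0 0;-1 35 -1 -23 0 0 0;-1 35 -1 -23 0 0 0;-1 35 -1 -23 0 0 0;-1 35 -1 -23 0 0 0;-1 35 -1 -23 0 0 0;-1 25 -1 -15 0 0 0;-1 0 0 0 0 0 0")

```text
clock: 11.6
tcp_pos: [0.6377, -0.0269, 0.2265]
orientation: [-0.447, 0.446, 0.548, -0.548]
wrist_force: [0.6, -0.3, -0.7]
finger_gap: 0.0282
```

```bash
python3 -c "
from h import *
rows([.6382,-.023,.223],down(A+np.pi/2),-1,45,9);print(pose()[2]['qvel'])"
```

```text
1 rows [ 0.5  3.9 -3.5] [-0.   -0.16  0.07] 11.6 q [-0.17  0.45  0.18  1.3   0.   -0.37] gap 0.0282 F [ 0.6 -0.3 -0.7] p [ 0.6377 -0.0269  0.2265]
-1 3.7 3.5 -1.2 -0.00 -0.16 0.07
[-0.01821966  0.00137881 -0.009657   -0.00051252 -0.01826372  0.00015807]
```

Request:
drive_tool(plan="-1 4 3.5 -1 0 0 0;-1 0 0 0 0 0 0;-1 0 0 0 0 0 0")

```text
clock: 11.98
tcp_pos: [0.637, -0.0245, 0.2221]
orientation: [0.448, -0.447, -0.547, 0.548]
wrist_force: [-0.3, -0.3, -2.0]
finger_gap: 0.028
```

```bash
python3 -c "
from h import *
p,R,s=pose();print(p,R);shot('wrist','w4');shot('scene','s4');z=load('w4');whites(z,120,420,20,215,.095,80)
cv2.imwrite('pics/w4b.png',cv2.resize(z['p'][20:230,150:370],None,fx=3,fy=2.8,interpolation=cv2.INTER_CUBIC)[:,:,::-1])"
```

```text
[ 0.63703399 -0.02445859  0.22208209] [[-1.99742657e-01 -1.87492485e-03 -9.79846598e-01]
 [ 9.79847889e-01  6.30750448e-04 -1.99744127e-01]
 [ 9.92543909e-04 -9.99998043e-01  1.71115338e-03]]
uv 270.5 161.8 ax [12.6 22.3] world [ 0.6051 -0.0192  0.095 ]
uv 241.7 155.2 ax [29.3 29.4] world [ 0.6045 -0.0454  0.095 ]
uv 213.5 137.4 ax [31.8 83.4] world [ 0.5942 -0.0724  0.095 ]
uv 246.6 89.0 ax [32.2 33.8] world [ 0.5496 -0.0517  0.095 ]
uv 268.8 76.3 ax [18.1 29.4] world [ 0.5363 -0.0357  0.095 ]
uv 286.3 107.2 ax [  2.2 101. ] world [ 0.557 -0.016  0.095]
uv 196.4 118.6 ax [ 55.  116.7] world [ 0.5816 -0.0893  0.095 ]
uv 187.0 45.1 ax [ 15.2 159.1] world [ 0.5268 -0.1047  0.095 ]
```

View pics/w4.png

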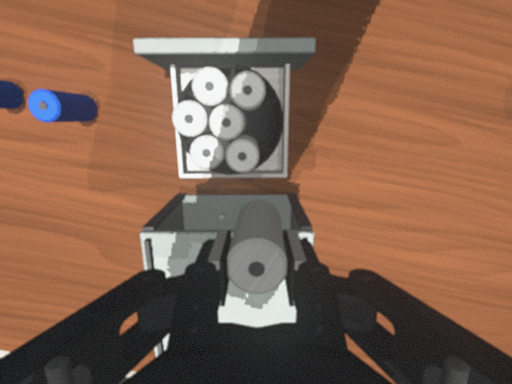

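View pics/w4b.png

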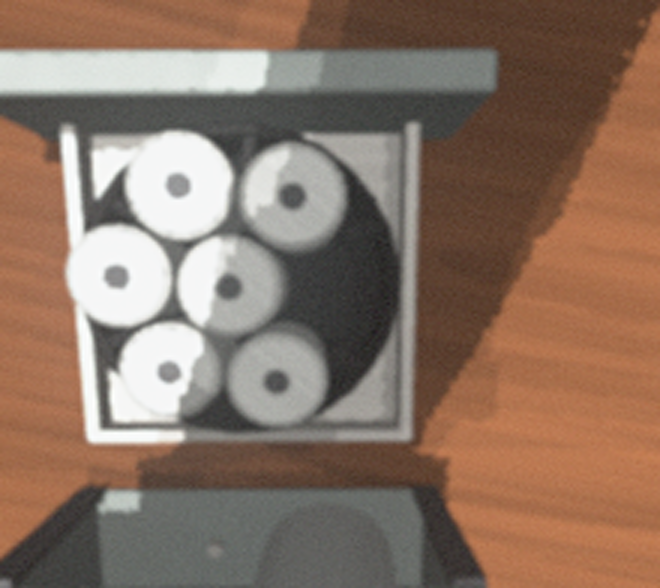

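```bash
cat > m.py <<'E'
from h import *
import sys
tag=sys.argv[1]; z=load(tag); g=cv2.cvtColor(z['p'],cv2.COLOR_RGB2GRAY)
pts=np.array(eval(sys.argv[2]),float)
# refine on hole: dark-centroid in 9x9 upsampled window, relative
R_=[]
for u,v in pts:
    for _ in range(4):
        k=6; u0,v0=int(round(u))-k,int(round(v))-k
        w=g[v0:v0+2*k+1,u0:u0+2*k+1].astype(float); yy,xx=np.mgrid[:2*k+1,:2*k+1]
        r=np.hypot(xx-(u-u0),yy-(v-v0)); bg=np.median(w[(r<7)]); wt=np.clip(bg-15-w,0,None)*(r<5.5)
        if wt.sum()==0: break
        u=u0+(wt*xx).sum()/wt.sum(); v=v0+(wt*yy).sum()/wt.sum()
    R_.append(ray(z,u,v,.095)); print(round(u,1),round(v,1),R_[-1].round(4))
R_=np.array(R_)[:,:2]
# lattice fit: mid + ring with phase, 5 ring rollers
from scipy.optimize import least_squares
def res(x):
    c=x[:2]; o=[]
    for i,p in enumerate(R_):
        if i==0: o.append(p-c); continue
        a=x[2]+np.radians(60*i); o.append(p-c-.032*np.array([np.cos(a),np.sin(a)]))
    return np.ravel(o)
best=min((least_squares(res,[*R_[0],t]) for t in np.arange(0,6.3,.5)),key=lambda s:s.cost)
c=best.x[:2];a=best.x[2];e=c+.032*np.array([np.cos(a),np.sin(a)])
print('mid',c.round(4),'phase',np.degrees(a)%360,'empty',e.round(4)); print((res(best.x)*1000).round(1).reshape(-1,2).tolist())
E
python3 m.py w4 "[(226,122),(241,156),(206,153),(189,118),(209,86),(247,90)]"
python3 -c "
from h import *
z=load('w4');g=cv2.cvtColor(z['p'],cv2.COLOR_RGB2GRAY)
print(ray(z,257,268,.2246)); 
cv2.imwrite('pics/w4c.png',cv2.resize(z['p'][180:320,190:330],None,fx=4,fy=4,interpolation=cv2.INTER_CUBIC)[:,:,::-1])"
```

```text
226.0 122.2 [ 0.5794 -0.0639  0.095 ]
241.7 156.0 [ 0.6052 -0.0453  0.095 ]
205.9 152.6 [ 0.6085 -0.0768  0.095 ]
188.4 118.4 [ 0.5827 -0.096   0.095 ]
209.0 85.8 [ 0.5534 -0.0828  0.095 ]
247.1 89.7 [ 0.55   -0.0512  0.095 ]
mid [ 0.5805 -0.0746] phase 276.199770428845 empty [ 0.5839 -0.1065]
[[-1.1, 10.7], [-4.6, 42.2], [2.3, -21.1], [5.7, -53.1], [2.2, -21.1], [-4.6, 42.3]]
[ 0.63743884 -0.02503936  0.2246    ]
```

View pics/w4c.png

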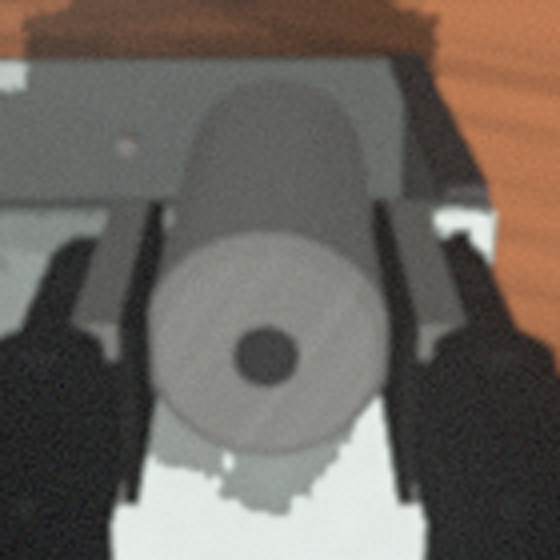

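```bash
sed -i 's/radians(60\*i)/radians(-60*i)/' m.py; python3 m.py w4 "[(226,122),(241,156),(206,153),(189,118),(209,86),(247,90)]"
python3 -c "
from h import *
z=load('w4');print(ray(z,256.5,268.5,.2246));
z=load('w3');print(ray(z,263.6,117,.07))
# hole of roller in w3
g=cv2.cvtColor(z['p'],cv2.COLOR_RGB2GRAY)[110:126,256:274];print(g)"
```

```text
226.0 122.2 [ 0.5794 -0.0639  0.095 ]
241.7 156.0 [ 0.6052 -0.0453  0.095 ]
205.9 152.6 [ 0.6085 -0.0768  0.095 ]
188.4 118.4 [ 0.5827 -0.096   0.095 ]
209.0 85.8 [ 0.5534 -0.0828  0.095 ]
247.1 89.7 [ 0.55   -0.0512  0.095 ]
mid [ 0.5793 -0.064 ] phase 96.13249439777269 empty [ 0.5759 -0.0322]
[[0.1, 0.1], [0.0, -0.1], [-0.0, 0.1], [0.0, -0.1], [-0.1, 0.1], [-0.0, -0.1]]
[ 0.63774714 -0.02521846  0.2246    ]
[ 0.53441202 -0.29523844  0.07      ]
[[246 246 246 246 246 246 246 247 247 247 247 247 246 246 247 246 247 246]
 [246 246 246 246 247 247 247 248 248 248 248 248 247 247 247 246 247 246]
 [246 246 246 247 247 241 228 227 229 235 244 248 248 247 247 246 246 246]
 [246 246 246 248 246 218 173 166 169 176 209 236 248 248 247 246 247 247]
 [246 246 247 248 240 186 142 132 131 138 151 194 239 248 247 247 247 247]
 [246 246 247 247 224 164 133 134 134 133 136 159 220 246 248 247 247 247]
 [246 246 247 247 217 152 131 134 137 137 134 142 187 237 248 247 247 246]
 [246 247 247 248 218 146 131 140 137 130 132 134 168 230 247 247 247 247]
 [246 247 248 249 225 158 136 136 134 135 132 143 192 240 248 247 246 247]
 [246 247 247 248 239 187 146 130 132 131 141 167 223 248 248 247 247 247]
 [247 247 247 248 248 231 181 147 142 152 179 224 246 248 247 247 246 247]
 [246 247 247 247 248 246 229 206 198 215 234 246 248 247 247 246 246 247]
 [246 246 247 247 247 248 247 244 245 246 248 248 247 247 247 247 247 247]
 [247 246 247 246 247 247 247 248 248 248 247 247 247 247 247 247 247 247]
 [247 246 246 246 247 247 247 247 247 247 247 247 247 246 247 247 247 244]
 [247 246 246 246 247 246 246 247 247 246 247 247 246 247 247 248 247 229]]
```

```bash
python3 -c "
from h import *
rows([.5757,-.0322,.2],down(A+np.pi/2),-1,25,9)"
```

```text
3 rows [-61.4  -7.8 -22.2] [-0.09 -0.28  0.06] 12.075 q [-0.16  0.45  0.17  1.29  0.   -0.37] gap 0.0281 F [ 0.4 -0.2 -1. ] p [ 0.6371 -0.0244  0.2222]
-1 1.5 7.4 20.6 -0.03 -0.09 0.02;-1 1.6 7.4 20.6 -0.03 -0.09 0.02;-1 1.6 7.4 20.6 -0.03 -0.09 0.02
```

Request:
drive_tool(plan="-1 1.5 7 20 0 -0.1 0;-1 1.5 7 21 0 -0.1 0;-1 1.5 7 20 0 0 0;-1 0 0 0 0 0 0")

```text
clock: 12.58
tcp_pos: [0.575, -0.0345, 0.2011]
orientation: [-0.447, 0.447, 0.548, -0.548]
wrist_force: [-0.1, -0.1, -0.4]
finger_gap: 0.0284
```

```bash
python3 -c "
from h import *
rows([.5757,-.0322,.18],down(A+np.pi/2),-1,25,9)"
```

```text
1 rows [  0.7   2.3 -21.1] [-0.01 -0.25  0.02] 12.575 q [-0.2   0.33 -0.05  1.18  0.   -0.4 ] gap 0.0284 F [-0.1 -0.1 -0.4] p [ 0.575  -0.0345  0.2011]
-1 2.1 21.1 -1.1 -0.01 -0.25 0.02
```

Request:
drive_tool(plan="-1 2 10 -0.5 0 -0.3 0;-1 0 10 0 0 0 0;-1 0 0 0 0 0 0")

```text
clock: 12.95
tcp_pos: [0.5772, -0.0328, 0.1803]
orientation: [-0.445, 0.446, 0.549, -0.548]
wrist_force: [-0.1, -0.2, -1.0]
finger_gap: 0.0285
```

```bash
python3 -c "
from h import *
rows([.5757,-.0322,.165],down(A+np.pi/2),-1,25,9)"
```

```text
1 rows [ -1.5   0.6 -15.3] [ 0.13  0.04 -0.03] 12.95 q [-0.2   0.35 -0.09  1.13  0.   -0.4 ] gap 0.0285 F [-0.1 -0.2 -1. ] p [ 0.5772 -0.0328  0.1803]
-1 0.9 15.3 1.3 0.13 0.04 -0.03
```

Request:
drive_tool(plan="-1 0.7 7 2 0.1 0 0;-1 0 5 0.5 0 0 0;-1 0 0 0 0 0 0")

```text
clock: 13.32
tcp_pos: [0.5749, -0.0325, 0.1671]
orientation: [0.446, -0.446, -0.549, 0.549]
wrist_force: [0.5, 0.2, -1.1]
finger_gap: 0.0283
```

```bash
python3 -c "
from h import *
rows([.5757,-.0322,.165],down(A+np.pi/2),-1,25,9)
z=shot('wrist','w5');z=load('w5');cv2.imwrite('pics/w5b.png',cv2.resize(z['p'][140:384,130:390],None,fx=3,fy=2.4,interpolation=cv2.INTER_CUBIC)[:,:,::-1])"
```

```text
1 rows [ 0.8  0.3 -2.1] [ 0.    0.06 -0.02] 13.325 q [-0.2   0.35 -0.11  1.11 -0.   -0.4 ] gap 0.0283 F [ 0.5  0.2 -1.1] p [ 0.5749 -0.0325  0.1671]
-1 0.1 2.1 -0.9 0.00 0.06 -0.02
```

View pics/w5.png

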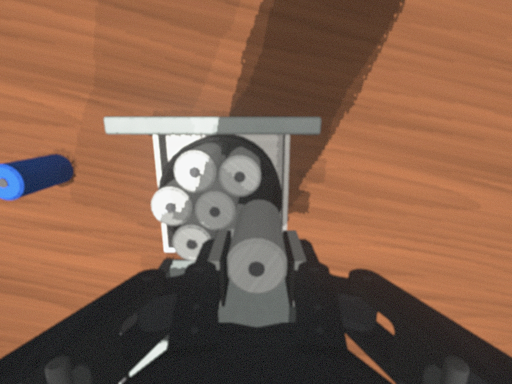

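The held roller hangs at (257,268) with its foot near (262,210). The middle roller is at (215,212) and the neighbour at (240,177). Now I compare these measurements with w4.

```bash
sed -i 's/^def res/idx=eval(sys.argv[3]) if len(sys.argv)>3 else range(len(R_))\ndef res/; s/for i,p in enumerate(R_):/for i,p in zip(idx,R_):/' m.py
python3 m.py w5 "[(215,212),(191,244),(171,207),(194,172),(240,177)]" "[0,2,3,4,5]"
python3 -c "
from h import *
z=load('w5');print(ray(z,256.5,268.5,.1696))"
```

```text
214.5 211.5 [ 0.5793 -0.0639  0.095 ]
191.3 244.2 [ 0.6086 -0.0767  0.095 ]
171.6 207.4 [ 0.5826 -0.0949  0.095 ]
195.4 172.3 [ 0.5534 -0.0818  0.095 ]
239.1 176.9 [ 0.5502 -0.0512  0.095 ]
mid [ 0.5793 -0.0636] phase 95.96278216579574 empty [ 0.576  -0.0318]
[[-0.1, -0.3], [0.0, -0.1], [-0.1, 0.5], [-0.1, 0.6], [0.1, -0.7]]
[ 0.57561174 -0.03323621  0.1696    ]
```

Request:
drive_tool(plan="-1 0.5 8 -0.5 0 0 0;-1 0.2 8 0.4 0 0 0;-1 0 0 0 0 0 0")

```text
clock: 13.75
tcp_pos: [0.5751, -0.0318, 0.1505]
orientation: [-0.445, 0.446, 0.549, -0.549]
wrist_force: [0.0, -0.3, -1.9]
finger_gap: 0.0284
```

```bash
python3 -c "
from h import *
rows([.5755,-.0317,.119],down(A+np.pi/2),-1,10,9)"
```

```text
4 rows [  0.4   0.1 -31.5] [ 0.05  0.06 -0.04] 13.75 q [-0.19  0.36 -0.14  1.07 -0.   -0.4 ] gap 0.0284 F [ 0.  -0.3 -1.9] p [ 0.5751 -0.0318  0.1505]
-1 0.0 7.9 -0.1 0.01 0.02 -0.01;-1 0.0 7.9 -0.1 0.01 0.02 -0.01;-1 0.0 7.9 -0.1 0.01 0.02 -0.01;-1 0.0 7.9 -0.1 0.01 0.02 -0.01
```

Request:
drive_tool(plan="-1 0 8 0.4 0 0 0;-1 0 8 0.4 0 0 0;-1 0 0 0 0 0 0")

```text
clock: 14.12
tcp_pos: [0.5742, -0.032, 0.1332]
orientation: [-0.445, 0.446, 0.549, -0.549]
wrist_force: [-0.2, 0.3, -0.7]
finger_gap: 0.0279
```

```bash
python3 -c "
from h import *
rows([.5755,-.0317,.119],down(A+np.pi/2),-1,10,9)"
```

```text
2 rows [  1.3   0.3 -14.2] [ 0.04  0.06 -0.03] 14.125 q [-0.2   0.37 -0.17  1.03 -0.   -0.4 ] gap 0.0279 F [-0.2  0.3 -0.7] p [ 0.5742 -0.032   0.1332]
-1 0.0 7.1 -0.7 0.02 0.03 -0.02;-1 0.0 7.1 -0.7 0.02 0.03 -0.02
```

Request:
drive_tool(plan="-1 0 7 -1 0 0 0;-1 0 6 0 0 0 0;-1 0 0 0 0 0 0")

```text
clock: 14.5
tcp_pos: [0.5758, -0.0324, 0.1197]
orientation: [0.445, -0.447, -0.549, 0.549]
wrist_force: [0.4, -0.8, -1.2]
finger_gap: 0.0285
```

```bash
python3 -c "
from h import *
rows([.5755,-.0317,.119],down(A+np.pi/2),-1,10,9)"
```

```text
1 rows [-0.3  0.7 -0.7] [ 0.09  0.04 -0.12] 14.5 q [-0.19  0.39 -0.18  1.   -0.   -0.4 ] gap 0.0285 F [ 0.4 -0.8 -1.2] p [ 0.5758 -0.0324  0.1197]
-1 0.7 0.7 0.2 0.09 0.04 -0.12
```

Request:
drive_tool(plan="-0.1 0 0 0 0 0 0;-0.1 0 0 0 0 0 0;-0.1 0 0 0 0 0 0;-0.1 0 0 0 0 0 0;-0.1 0 0 0 0 0 0")

```text
clock: 15.12
tcp_pos: [0.5763, -0.0319, 0.1207]
orientation: [-0.445, 0.447, 0.55, -0.548]
wrist_force: [-0.4, 0.1, -0.5]
finger_gap: 0.0386
```

```bash
python3 st.py; python3 -c "
from h import *
shot('wrist','w6')"
```

```text
c,e,z [ 557.6 -149.1  120.7] F [-0.4  0.1 -0.5] 15.125
```

View pics/w6.png

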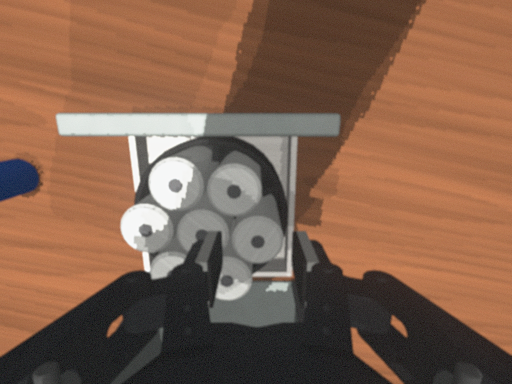

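The roller dropped in at (258,241), and its top looks level with its neighbours. I rise and check the height.

Request:
drive_tool(plan="-0.1 0 -15 0 0 0 0;-0.1 0 -30 0 0 0 0;-0.1 0 -50 -20 0 0 0;-0.1 0 -20 -25 0 0 0;-0.1 0 0 0 0 0 0;-0.1 0 0 0 0 0 0")

```text
clock: 15.92
tcp_pos: [0.6196, -0.0223, 0.2429]
orientation: [-0.444, 0.447, 0.55, -0.548]
wrist_force: [-0.9, 0.4, 0.2]
finger_gap: 0.0385
```

```bash
python3 st.py; python3 -c "
from h import *
shot('wrist','w7');z=load('w7');W=cloud(z)
sel=W[(W[...,2]>.06)&(W[...,2]<.14)]
for nm,(x,y) in dict(new=(.576,-.032),mid=(.5793,-.0639),p1=(.6052,-.0453),p2=(.6085,-.0768),p3=(.5827,-.096),p4=(.5534,-.0828),p5=(.55,-.0512)).items():
    m=np.hypot(sel[:,0]-x,sel[:,1]-y)<.009; print(nm,m.sum(),np.median(sel[m],0).round(4) if m.any() else '')"
```

```text
c,e,z [ 601.9 -148.6  242.9] F [-0.9  0.4  0.2] 15.925
new 286 [ 0.5759 -0.032   0.095 ]
mid 290 [ 0.5792 -0.0638  0.0949]
p1 262 [ 0.6051 -0.0454  0.095 ]
p2 267 [ 0.6084 -0.0768  0.095 ]
p3 293 [ 0.5826 -0.096   0.0949]
p4 315 [ 0.5533 -0.0826  0.0949]
p5 313 [ 0.5499 -0.0513  0.0949]
```

View pics/w7.png

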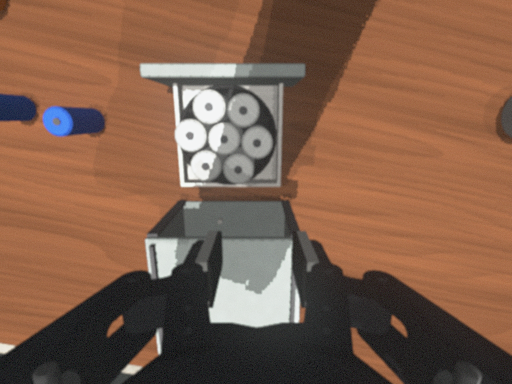

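All seven tops measure 95 mm. Now to the front of the tray, closing the fingers.

Request:
drive_tool(plan="-1 -8 0 45 0 0 0;-1 -8 0 45 0 0 0;-1 -8 0 45 0 0 0;-1 -7 0 45 0 0 0;-1 0 20 0 0 0 0;-1 0 40 0 0 0 0;-1 0 40 0 0 0 0")

```text
clock: 16.85
tcp_pos: [0.4364, -0.0906, 0.1353]
orientation: [0.447, -0.446, -0.548, 0.549]
wrist_force: [-0.2, -0.3, -0.5]
finger_gap: 0.0002
```

```bash
python3 st.py; python3 -c "
from h import *
rows(ce(440,-180,84),down(A+np.pi/2),-1,30,9)"
```

```text
c,e,z [ 408.6 -177.9  135.3] F [-0.2 -0.3 -0.5] 16.85
3 rows [ 31.1   4.4 -51.3] [-0.17 -0.1   0.03] 16.85 q [-0.38  0.14 -0.48  0.95 -0.   -0.59] gap 0.0002 F [-0.2 -0.3 -0.5] p [ 0.4364 -0.0906  0.1353]
-1 -0.7 17.1 -10.5 -0.06 -0.03 0.01;-1 -0.7 17.1 -10.5 -0.06 -0.03 0.01;-1 -0.7 17.1 -10.5 -0.06 -0.03 0.01
```

Request:
drive_tool(plan="-1 -0.7 17 -10 0 0 0;-1 -0.7 17 -10 0 0 0;-1 -0.7 16 -10 0 0 0;-1 0 0 -10 0 0 0;-1 0 0 -6 0 0 0;-1 0 0 0 0 0 0")

```text
clock: 17.6
tcp_pos: [0.475, -0.0809, 0.0783]
orientation: [0.452, -0.442, -0.546, 0.55]
wrist_force: [-0.4, -0.5, 0.5]
finger_gap: 0.0
```

```bash
python3 st.py; python3 -c "
from h import *
rows(ce(472,-180,84),down(A+np.pi/2),-1,30,9)"
```

```text
c,e,z [ 448.5 -176.3   78.3] F [-0.4 -0.5  0.5] 17.6
1 rows [23.8  1.2  5.7] [-0.79 -0.2   0.4 ] 17.6 q [-0.33  0.28 -0.46  0.85 -0.   -0.54] gap 0.0 F [-0.4 -0.5  0.5] p [ 0.475  -0.0809  0.0783]
-1 -3.6 -6.1 -23.5 -0.79 -0.20 0.40
```

Request:
drive_tool(plan="-1 -2 -5 -10 -0.8 -0.2 0.4;-1 -1 -4 -5 0 0 0;-1 -0.5 0 -5 0 0 0;-1 0 0 -4 0 0 0;-1 0 0 -4 0 0 0;-1 0 0 -4 0 0 0")

```text
clock: 18.35
tcp_pos: [0.508, -0.0782, 0.0891]
orientation: [0.446, -0.447, -0.548, 0.549]
wrist_force: [-3.1, -0.7, 2.4]
finger_gap: -0.0001
```

```bash
python3 st.py; python3 -c "
from h import *
rows(ce(572,-180,86),down(A+np.pi/2),-1,10,9)" | head -3
```

```text
c,e,z [ 481.3 -180.5   89.1] F [-3.1 -0.7  2.4] 18.35
10 rows [88.7 19.  -3.1] [-0.02 -0.03 -0.12] 18.35 q [-0.31  0.31 -0.39  0.88 -0.   -0.51] gap -0.0001 F [-3.1 -0.7  2.4] p [ 0.508  -0.0782  0.0891]
-1 0.1 0.3 -9.1 -0.00 -0.00 -0.01;-1 0.1 0.3 -9.1 -0.00 -0.00 -0.01;-1 0.1 0.3 -9.1 -0.00 -0.00 -0.01;-1 0.0 0.3 -9.1 -0.00 -0.00 -0.01;-1 0.0 0.3 -9.1 -0.00 -0.00 -0.01;-1 0.0 0.3 -9.1 -0.00 -0.00 -0.01;-1 0.0 0.3 -9.1 -0.00 -0.00 -0.01;-1 0.0 0.3 -9.1 -0.00 -0.00 -0.01
-1 0.0 0.3 -9.1 -0.00 -0.00 -0.01;-1 0.0 0.3 -9.1 -0.00 -0.00 -0.01
```

Contact. Push steadily at about 0.06 m/s.

Request:
drive_tool(plan="-1 0 0 -7 -0.3 0 0;-1 0 0 -8 -0.3 0 0;-1 0 0 -8 -0.3 0 0;-1 0 0 -8 -0.3 0 0;-1 0 0 -8 -0.3 0 0")

```text
clock: 18.98
tcp_pos: [0.5429, -0.0706, 0.0882]
orientation: [-0.442, 0.451, 0.552, -0.544]
wrist_force: [-5.9, -3.0, 4.2]
finger_gap: -0.0001
```

```bash
python3 st.py; python3 -c "
from h import *
rows(ce(572,-180,86),down(A+np.pi/2),-1,10,9)" | head -1
```

```text
c,e,z [ 517.  -180.1   88.2] F [-5.9 -3.   4.2] 18.975
6 rows [53.9 11.4 -2.2] [ 0.92 -0.13 -0.11] 18.975 q [-0.28  0.36 -0.32  0.88  0.01 -0.48] gap -0.0001 F [-5.9 -3.   4.2] p [ 0.5429 -0.0706  0.0882]
```

Request:
drive_tool(plan="-1 0 0.5 -8 0 0 0;-1 0 0.5 -8 0 0 0;-1 0 0 -8 0 0 0;-1 0 0 -8 -0.2 0 0;-1 0 0 -8 -0.2 0 0;-1 0 0 -8 -0.2 0 0;-1 0 0 -7 -0.2 0 0")

```text
clock: 19.85
tcp_pos: [0.5904, -0.0599, 0.0861]
orientation: [-0.444, 0.45, 0.551, -0.545]
wrist_force: [-6.4, -2.1, 5.0]
finger_gap: -0.0001
```

```bash
python3 st.py; python3 -c "
from h import *
rows(ce(605,-180,85),down(A+np.pi/2),-1,10,9)" | head -1
```

```text
c,e,z [ 565.7 -179.4   86.1] F [-6.4 -2.1  5. ] 19.85
4 rows [38.6  7.5 -1.1] [ 0.68 -0.29 -0.06] 19.85 q [-0.24  0.44 -0.2   0.93  0.   -0.44] gap -0.0001 F [-6.4 -2.1  5. ] p [ 0.5904 -0.0599  0.0861]
```

Request:
drive_tool(plan="-1 0 0 -8 -0.2 0 0;-1 0 0 -8 -0.2 0 0;-1 0 0 -7 -0.2 0 0;-1 0 0 -7 -0.2 0 0;-1 0 0 -6 -0.2 0 0")

```text
clock: 20.48
tcp_pos: [0.6197, -0.0534, 0.0852]
orientation: [-0.445, 0.451, 0.551, -0.543]
wrist_force: [-6.7, -2.8, 4.4]
finger_gap: -0.0002
```

```bash
python3 st.py; python3 -c "
from h import *
rows(ce(618,-180,85),down(A+np.pi/2),-1,10,9)" | head -1
```

```text
c,e,z [ 595.7 -179.    85.2] F [-6.7 -2.8  4.4] 20.475
3 rows [22.   3.6 -0.2] [ 0.81 -0.42 -0.02] 20.475 q [-0.22  0.49 -0.12  0.95  0.01 -0.42] gap -0.0002 F [-6.7 -2.8  4.4] p [ 0.6197 -0.0534  0.0852]
```

Request:
drive_tool(plan="-1 0 0 -6 -0.2 0 0;-1 0 0 -5 -0.2 0 0;-1 0 0 -5 -0.2 0 0;-1 0 0 -5 -0.2 0 0;-1 0 0 -5 -0.2 0 0")

```text
clock: 21.1
tcp_pos: [0.6386, -0.0491, 0.0842]
orientation: [-0.445, 0.452, 0.551, -0.542]
wrist_force: [-8.3, -2.3, 5.8]
finger_gap: 0.0002
```

```bash
python3 st.py
```

```text
c,e,z [ 615.1 -178.6   84.2] F [-8.3 -2.3  5.8] 21.1
```

Request:
drive_tool(plan="-1 0 0 -5 -0.2 0 0;-1 0 0 -5 -0.2 0 0;-1 0 0 -6 -0.3 0 0;-1 0 0 -6 -0.3 0 0")

```text
clock: 21.6
tcp_pos: [0.6419, -0.0476, 0.0828]
orientation: [0.451, -0.448, -0.544, 0.547]
wrist_force: [-19.8, -5.3, 14.1]
finger_gap: -0.0004
```

```bash
python3 st.py
```

```text
c,e,z [ 618.6 -177.9   82.8] F [-19.8  -5.3  14.1] 21.6
```

On the stop at 20 N. Now I let go by backing straight off.

Request:
drive_tool(plan="-1 0 0 40 0 0 0;-1 0 0 50 0 0 0;-1 0 -10 50 0 0 0;-1 0 -50 40 0 0 0;-1 0 -50 0 0 0 0;-1 0 -30 0 0 0 0")

```text
clock: 22.35
tcp_pos: [0.4625, -0.0809, 0.2216]
orientation: [-0.453, 0.447, 0.546, -0.545]
wrist_force: [0.5, 0.0, 0.7]
finger_gap: 0.0
```

```bash
python3 st.py;python3 -c "
from h import *
p,R,s=pose();rows([p[0]-.05,p[1]+.2,.26],down(A+np.pi/2),-1,40,9)"
```

```text
c,e,z [ 436.2 -173.8  221.6] F [0.5 0.  0.7] 22.35
6 rows [-50.  200.   38.4] [-0.26 -0.8   0.4 ] 22.35 q [-0.35  0.13 -0.27  1.18  0.   -0.54] gap 0.0 F [0.5 0.  0.7] p [ 0.4625 -0.0809  0.2216]
-1 34.4 -6.2 1.9 -0.04 -0.13 0.07;-1 34.4 -6.2 1.8 -0.04 -0.13 0.07;-1 34.3 -6.2 1.7 -0.04 -0.13 0.07;-1 34.3 -6.3 1.6 -0.04 -0.13 0.07;-1 34.3 -6.3 1.5 -0.04 -0.13 0.07;-1 34.3 -6.4 1.4 -0.04 -0.13 0.07
```

Request:
drive_tool(plan="-1 34 -8 2 0 0 0;-1 34 -8 2 0 0 0;-1 34 -8 2 0 0 0;-1 34 -8 2 0 0 0;-1 34 -8 2 0 0 0;-1 0 0 0 0 0 0;-1 0 0 0 0 0 0;-1 0 0 0 0 0 0")

```text
clock: 23.35
tcp_pos: [0.4271, 0.0889, 0.2678]
orientation: [-0.449, 0.451, 0.551, -0.54]
wrist_force: [0.4, 0.4, -0.9]
finger_gap: 0.0001
```

Request:
drive_tool(plan="-1 0 0 0 0 0 0;-1 0 0 0 0 0 0;-1 0 0 0 0 0 0;-1 0 0 0 0 0 0;-1 0 0 0 0 0 0;-1 0 0 0 0 0 0;-1 0 0 0 0 0 0;-1 0 0 0 0 0 0")

```text
clock: 24.35
tcp_pos: [0.4276, 0.0872, 0.2671]
orientation: [-0.45, 0.452, 0.55, -0.539]
wrist_force: [-0.2, -0.9, 0.3]
finger_gap: -0.0001
```

Request:
drive_tool(plan="-1 0 0 0 0 0 0;-1 0 0 0 0 0 0;-1 0 0 0 0 0 0;-1 0 0 0 0 0 0;-1 0 0 0 0 0 0;-1 0 0 0 0 0 0;-1 0 0 0 0 0 0;-1 0 0 0 0 0 0")

```text
clock: 25.35
tcp_pos: [0.4276, 0.0872, 0.2672]
orientation: [-0.45, 0.452, 0.55, -0.539]
wrist_force: [0.4, -0.0, 0.1]
finger_gap: -0.0
```

```bash
python3 st.py;python3 -c "
from h import *
shot('top','t8');shot('scene','s8')
for t in('top0','t8'):
    z=load(t);W=cloud(z)
    mm=np.zeros(W.shape[:2],bool); mm[160:250,246:318]=1
    q=W[mm&(W[...,2]>.02)&(W[...,2]<.075)];c=q[:,:2]@D;e=q[:,:2]@E_
    c=c[(abs(e+.18)<.06)];print(t,np.median(c[c<np.min(c)+.02]),len(c))
z=load('t8')
cv2.imwrite('pics/t8b.png',cv2.resize(z['p'][60:260,220:450],None,fx=3.4,fy=3)[:,:,::-1])
d=cv2.absdiff(load('top0')['p'],z['p']).max(2);print([(n,d[s].max()) for n,s in dict(can=np.s_[215:250,115:160],cup=np.s_[145:195,65:120],hammer=np.s_[140:250,405:450],blue=np.s_[186:214,345:400],orange=np.s_[232:255,395:415]).items()])"
```

```text
c,e,z [436.4  -2.  267.2] F [ 0.4 -0.   0.1] 25.35
top0 0.6155557002094136 509
t8 0.6155701705538584 512
[('can', np.uint8(195)), ('cup', np.uint8(155)), ('hammer', np.uint8(27)), ('blue', np.uint8(27)), ('orange', np.uint8(27))]
```

View pics/t8.png

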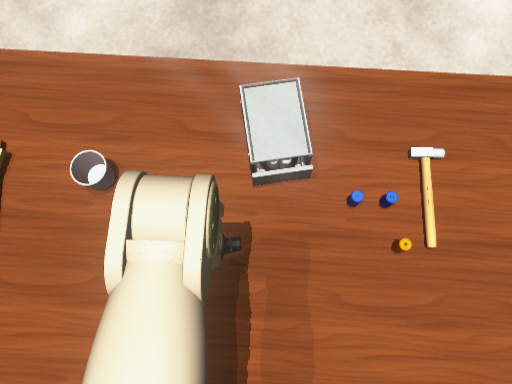

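View pics/s8.png

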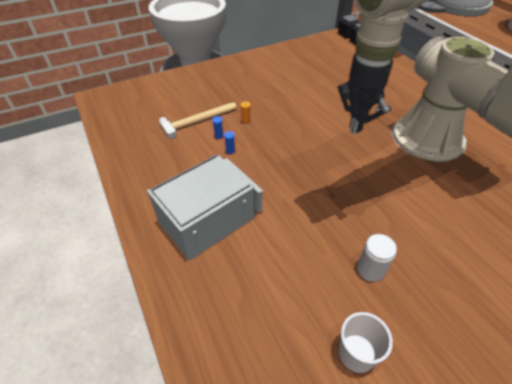

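The tray has stayed latched for 3 s. Its face is at the same distance as at the start (615.6 mm, against 615.6 mm). In the scene view the can at (377,258) and the cup at (364,342) have not moved; in the top view the hammer and the look-alikes have not either.

```bash
python3 -c "
from h import *
print(job.hand_in())"
```

```text
the job is handed in; nothing more can be done
None
```

The job is done and handed in at about 25.5 s of the 72 s allowed. I pressed the tray to its stop so it sprang out, stood the silver roller in the empty place, then pressed the tray in until it latched and let go.

**Roller:** after the release, the new roller and its six neighbours all measured 95 mm above the bench, within 0.1 mm. The new roller stood about 0.1 mm from the computed empty place. I did not check the roller tops again after the tray closed.

**Tray:** about 3 s after I let go, its front face was at the same position as at the start, to within about 0.1 mm, so the latch is holding.

**Forces:** at the moments I read it, the wrist force peaked at about 25 N, during the final press.

**Bystanders:** the hammer and the blue and orange look-alikes showed no change in the top view. The arm's shadow reached over the can and cup there, so the pixel check on those two failed. I compared them by eye in the scene view, where both stood as before.

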